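Square a length of steel tube up against the bench fence

TASK

Push the long steel tube along the bench, without lifting it, opposite each of the two brass tell-tale pins in turn, until it has driven both pins in level with the fence face and lies parallel and flush against the fence; then bed it by holding a firm, level push of about 20 N towards the fence for half a second. Next slide it along the fence until its end butts firmly, by feel, against the stop block that juts out at one end of the fence, still flush with the fence, and let go. Never load the fence or the stop with more than 28 N or so, as they would shift, and leave everything else on the bench alone.

Things in the scene. Friction and masses are not known exactly. Their poses are not given: they have to be found in the camera images.
- fence: Fixed aluminium fence, a straight bar 500 mm long (its y), 16 mm thick, 28 mm high, fixed at a varying yaw. Origin on the bench under the middle of its front (robot-side) face; x points into the fence, away from the robot (front face = plane x 0), y along it to the robot's left, z up. Three 8 mm high bolted feet behind it.
- pin_l (a joint): Brass tell-tale pin (12 mm across, axis 12.5 mm above the bench) passing through the fence at fence y = +90 mm; value in m, 0 = standing 8 mm out of the front face, 0.008 = driven in level with the face (end of travel 0.0085). A stiff friction fit: it slides in under about 4 N (with the bench friction the push feels like 5 to 15 N) and stays where it is pushed, no spring.
- pin_r (a joint): The same pin at fence y = -90 mm.
- stop: Fixed dark steel stop block at one end of the fence (either), 20 mm wide along the fence, 28 mm high, jutting 49 mm out in front of the fence face. Origin on the bench, in the fence-face plane, mid width, at fence y +260 or -260 mm; its butting face is 10 mm from there towards the fence's middle. Axes as the fence's. The block at the other end does not jut out: a mere end cap.
- bar: Loose bare steel box-section tube (open ends), 360 mm long, 40 mm wide, 25 mm high, 3 mm wall, 0.4 to 0.8 kg, lying flat on the bench. Origin on the bench at mid length, under its fence-side long face; y along its length, x out of that face towards the fence, z up. So it spans x -40 to 0 mm, and the long face to push on is at x = -40 mm.
- bar_mid (a point): Mid length of the steel tube, on its fence-side long face, 12.5 mm above the bench. It starts 65 to 85 mm in front of the fence face, the tube skewed up to 17 degrees, with 50 to 90 mm to go along the fence to the stop.
- bar_l (a point): The same height and face, at the tube's +y (left) end, 180 mm from bar_mid.
- bar_r (a point): The same, at its -y (right) end, 180 mm from bar_mid.
- offcut: Bystander: 70 mm long offcut of the same tube, behind the fence; origin on its underside.
- wrench: Bystander: steel spanner, 170 mm long, lying flat at the near left.
- mug: Bystander: white mug, 80 mm across, 95 mm high; origin at its underside.
- jar: Bystander: glass jar 64 mm across, 70 mm high, behind the fence.
- hammer: Bystander: hammer 280 mm long, lying at the left.
- oil: Bystander: grey bottle 56 mm across, 160 mm high, at the right.
- blockgauge: Bystander: rounded black block 50 x 60 x 35 mm, at the near right.
There are look-alikes about, which are no part of the job. What is shaped like the stop but pink, red or turquoise is not meant.

How it is judged:
By the outcome, as a careful person would: the job done as asked, in the order asked, and still so for the second after the job is handed in, with the robot touching nothing.
It also fails if it takes over 72 s, if anything falls off the work surface, if the arm or the gripper's body presses on something with over 40 N, if the wrist force passes 120 N, or if a joint passes its speed limit or range.

ROBOT

A 7-joint arm with a two-finger parallel gripper is mounted at the origin on the work surface. World frame = base frame: x ahead of the robot, y to its left, z up, the work surface at z = 0. Lengths are in m, angles in rad, forces in N, time in s.
With the tool pointing down it reaches from about 0.425 to 0.925 m from the base axis. Payload 6.8 kg.
Tool frame: the origin (TCP) lies on the front face of the gripper's body, between the roots of the fingers; the fingertips stand 73 mm ahead of it and the grasp point (between the pads) lies 54 mm ahead of it; z points along the fingers, y is the direction in which the jaws open and shut (so a half turn about z gives the same grasp; the last joint's range is limited). The gripper opens to 85 mm and grips with 20 to 120 N. Pads are 22 mm wide; open, the fingers measure 114 mm over their backs; the gripper's body (76 mm by 85 mm) begins 54 mm behind the grasp point. The pads swing forward as they close: fully open they stand 13 mm farther back than shut.
Start: joints at [-1.285, 0.477, 0.022, 1.555, -0.011, 1.109, -0.083], TCP at [0.259, 0.623, 0.304] pointing down, gripper open.
Joint ranges: [-2.96, 2.96], [-0.34, 2.1], [-1.41, 1.46], [0.24, 2.44], [-1.37, 4.51], [0.17, 1.92], [-2.96, 2.96]. Speed limits (rad/s): [2.39, 2.39, 3.14, 3.14, 3.14, 3.14, 3.14].

INTERFACE

Orientations are given as a rotation vector (axis times angle).
In Python, from bench import * gives the robot as it stands.
- The arm moves only by the tool jog_arm, never from a script. Its argument "plan" is a list of rows, each a list of 2 entries, a list of its own where there are three numbers: the shift along the world's x, y, z in cm, then the turn about the world's z in rad. In form: [[[tx, ty, tz], twist], ...]. A call has 1 to 12 rows; each row shifts and turns the commanded pose from where the row before left it; what a row does not reach is not made up. A row lasts 1/10 s, in which the tool goes at most 50 mm and 8.59 degrees, less where a joint would pass 70% of its speed; a pose out of reach is approached as far as the arm can. A call is refused whole if a number of a shift passes 5 or a number of a turn 0.15, either way. A call with a gripper value outside its range is refused whole. "hand" is the finger opening in cm, from 0 to 8.54, set as the call begins (left out, the last holds). The fingers move at their own pace and stop on an object; "grip_force" is the grip in N (left out, the last holds). Time passes only in rows, so rows that do not move let the fingers close. It gives the time, the measured TCP pose, the force and the opening at its end, in the units of the state.
- get_obs(): the state, without advancing time (a new reading comes with each control period).
- grab_frame(name): name is "scene" or "top"; returns the picture (400x640x3 uint8, red, green, blue); there is no depth.
- get_calibration(name): a dict with "intrinsics" (3x3 intrinsics, pixels), "xyz" and "orientation" of the camera in the world. Camera axes: x right, y down, z forward; pixel columns grow to the right and rows downward; lengths in m; the calibration is good to about 2 mm. A picture is of the moment at which its call begins. get_calibration takes no time and is no camera call.
- hand_in(): hands the job in, once; it reports no verdict.
The state is a dict: "clock": time; "joints": joint angles; "qvel": joint speeds; "tau": joint torques, N m; "tcp_pos": TCP position; "orientation": TCP orientation; "contact_force": force on the tool from outside, world axes, zero at the start; "moment": the same for the moment, N m; "grip_width": finger opening in m.
Only numpy, scipy, OpenCV 4.12 (cv2) and the standard library are available. Lean on these libraries where they do the work, as an engineer would, in place of code of your own. Each camera call takes 0.05 s, during which the arm holds its last target. There are 200 camera calls.

## Working session

There is one attempt and no reset: what is moved stays moved. The work goes in short steps, Python scripts to look and compute and a tool call to move; the robot and the scene stay as the last step left them, time stands still between calls to the robot, and variables do not carry over. Pictures are saved under pics/ and viewed, about 8 in all and at most 12, crops included, and the job is handed in when it is done.

Besides the shell and the picture viewer there is one more tool, called after "Emit:" by a JSON object that holds its "name" and its "arguments". jog_arm: Moves the arm, as the interface text tells. Its arguments: {"type":"object","properties":{"plan":{"type":"array","items":{"type":"array"}},"hand":{"type":"number"},"grip_force":{"type":"number"}},"required":["plan"]}

```bash
mkdir -p pics; python3 - <<'E'
from bench import *
import cv2
for n in("scene","top"):
    c=get_calibration(n);print(n,c)
    cv2.imwrite(f"pics/{n}0.png",cv2.cvtColor(grab_frame(n),cv2.COLOR_RGB2BGR))
print(get_obs())
E
```

```text
scene {'intrinsics': array([[404.82378422,   0.        , 322.61307659],
       [  0.        , 404.82378422, 198.50773129],
       [  0.        ,   0.        ,   1.        ]]), 'xyz': array([0.91404693, 0.4823139 , 1.0320179 ]), 'orientation': array([-0.86880938, -2.74053318,  0.75852993])}
top {'intrinsics': array([[452.57269434,   0.        , 328.19738516],
       [  0.        , 452.57269434, 204.56709352],
       [  0.        ,   0.        ,   1.        ]]), 'xyz': array([0.35128049, 0.01402858, 1.43449773]), 'orientation': array([-2.13884629,  2.1372308 , -0.17958123])}
{'clock': 0.1, 'joints': array([-1.28511179,  0.47773932,  0.02235472,  1.5563525 , -0.01144607,
        1.10929138, -0.0830672 ]), 'qvel': array([ 5.26637502e-04, -1.66332079e-03,  4.13310599e-05, -6.07169039e-04,
        2.08034487e-04,  1.82706299e-04,  7.02144242e-04]), 'tau': array([ 4.14106878e-03, -5.97754562e+01,  1.61360152e+00, -2.81950843e+01,
        1.28063135e-02,  5.10456463e-03,  9.05502446e-06]), 'tcp_pos': array([0.25885   , 0.62294925, 0.30300844]), 'orientation': array([-6.14434713e-01, -3.08076529e+00,  2.60054780e-03]), 'contact_force': array([0.28835487, 0.3096531 , 0.03472139]), 'moment': array([0.00684207, 0.00747677, 0.01454566]), 'grip_width': 0.08512770581018188}
```

View pics/top0.png

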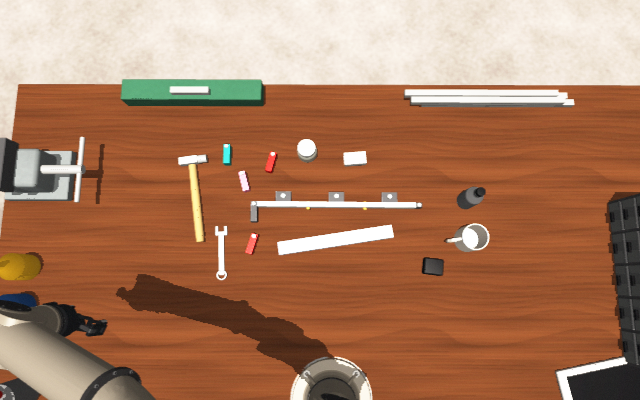

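View pics/scene0.png

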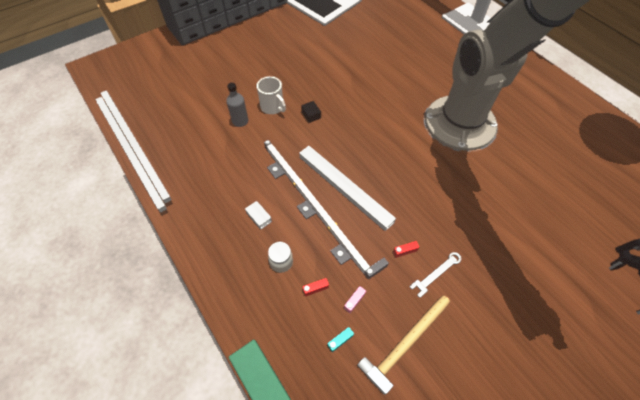

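The top view shows the tube at (335,240), the fence from (257,204) to (418,205), the dark stop at the left (+y) end at (254,212), and the pins at (308,207) and (365,208). Red, pink and turquoise decoys lie nearby.

```bash
cat > h.py <<'E'
from bench import *
import cv2, numpy as np
from scipy.spatial.transform import Rotation as R
def ray(n,uv,z):
    c=get_calibration(n);uv=np.atleast_2d(np.asarray(uv,float))
    d=np.c_[uv,np.ones(len(uv))]@np.linalg.inv(c["intrinsics"]).T@R.from_rotvec(c["orientation"]).as_matrix().T
    o=np.asarray(c["xyz"]);return o[:2]+d[:,:2]*((z-o[2])/d[:,2])[:,None]
def blob(n,img,seed,thr=140):
    m=((img.min(2)>thr)&(np.ptp(img.astype(int),axis=2)<45)).astype(np.uint8)
    k,l=cv2.connectedComponents(m,connectivity=4)
    y,x=seed;i=l[x,y] if 0 else l[seed[1],seed[0]]
    return np.argwhere(l==i)[:,::-1],i
def rect(n,img,seed,z,thr=140):
    p,i=blob(n,img,seed,thr)
    q=ray(n,p,z); (c,s,a)=cv2.minAreaRect((q*1000).astype(np.float32))
    mu=q.mean(0);w,v=np.linalg.eigh(np.cov(q.T));d=v[:,1]*np.sign(v[1,1])
    L=np.sqrt(12*w)
    return dict(i=i,n=len(p),c=mu.round(4),yaw=round(float(np.arctan2(-d[0],d[1])),4),size=L[::-1].round(4),mar=(np.round(c,1),np.round(s,1)))
E
python3 - <<'E'
from h import *
I={n:cv2.cvtColor(cv2.imread(f"pics/{n}0.png"),cv2.COLOR_BGR2RGB) for n in("top","scene")}
for t in(120,150,180,200):
    print(t,"bar",rect("top",I["top"],(335,240),.025,t));print("  fence",rect("top",I["top"],(320,205),.028,t))
    print("  sbar",rect("scene",I["scene"],(347,187),.025,t));print("  sfence",rect("scene",I["scene"],(325,215),.028,t))
b=I["top"]
big=cv2.resize(b[185:265,235:435],None,fx=4,fy=4,interpolation=cv2.INTER_CUBIC)
s=cv2.resize(I["scene"][130:290,250:420],None,fx=3.4,fy=3.4,interpolation=cv2.INTER_CUBIC)
cv2.imwrite("pics/z.png",cv2.cvtColor(np.hstack([big[:, :]]),cv2.COLOR_RGB2BGR));cv2.imwrite("pics/zs.png",cv2.cvtColor(s,cv2.COLOR_RGB2BGR))
E
```

```text
120 bar {'i': np.int32(29), 'n': 1579, 'c': array([ 0.4738, -0.0124]), 'yaw': 0.1538, 'size': array([0.3618, 0.0424]), 'mar': (array([473.8, -13.2]), array([ 42.5, 362.4]))}
  fence {'i': np.int32(21), 'n': 1543, 'c': array([5.902e-01, 1.000e-04]), 'yaw': 0.0152, 'size': array([0.5381, 0.0539]), 'mar': (array([598.6, -14.2]), array([ 87.1, 537. ]))}
  sbar {'i': np.int32(17), 'n': 1573, 'c': array([ 0.474 , -0.0011]), 'yaw': 0.1514, 'size': array([0.366 , 0.0447]), 'mar': (array([475.1, -11. ]), array([ 44.8, 368.4]))}
  sfence {'i': np.int32(15), 'n': 1270, 'c': array([0.5844, 0.0291]), 'yaw': 0.0156, 'size': array([0.5543, 0.0374]), 'mar': (array([586.8, -15. ]), array([ 64.1, 541.9]))}
150 bar {'i': np.int32(28), 'n': 1555, 'c': array([ 0.4741, -0.0126]), 'yaw': 0.1533, 'size': array([0.3626, 0.0417]), 'mar': (array([474.3, -13.2]), array([ 41.6, 362.4]))}
  fence {'i': np.int32(19), 'n': 1254, 'c': array([0.5873, 0.0111]), 'yaw': 0.0059, 'size': array([0.5369, 0.0458]), 'mar': (array([598.6, -14. ]), array([ 87.1, 536.7]))}
  sbar {'i': np.int32(22), 'n': 1498, 'c': array([ 0.473
[... 975 characters left out ...]
 18.3]))}
200 bar {'i': np.int32(35), 'n': 1530, 'c': array([ 0.4743, -0.0125]), 'yaw': 0.1535, 'size': array([0.3615, 0.0412]), 'mar': (array([474.5, -13.3]), array([ 41.1, 361.6]))}
  fence {'i': np.int32(31), 'n': 853, 'c': array([ 0.5863, -0.0126]), 'yaw': -0.007, 'size': array([0.495 , 0.0172]), 'mar': (array([585.9, -14.8]), array([501.5,  18. ]))}
  sbar {'i': np.int32(74), 'n': 1343, 'c': array([ 0.4732, -0.0024]), 'yaw': 0.1509, 'size': array([0.36 , 0.039]), 'mar': (array([474.5, -11.7]), array([ 39.1, 361.7]))}
  sfence {'i': np.int32(73), 'n': 932, 'c': array([0.5862, 0.0111]), 'yaw': -0.0081, 'size': array([0.5028, 0.0174]), 'mar': (array([586. ,  -8.4]), array([512.5,  17.6]))}
```

View pics/z.png

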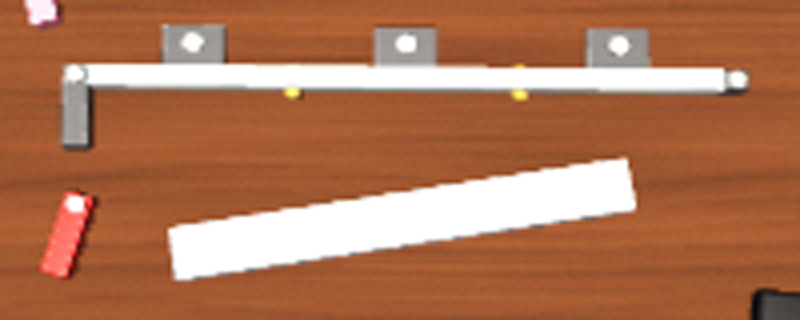

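View pics/zs.png

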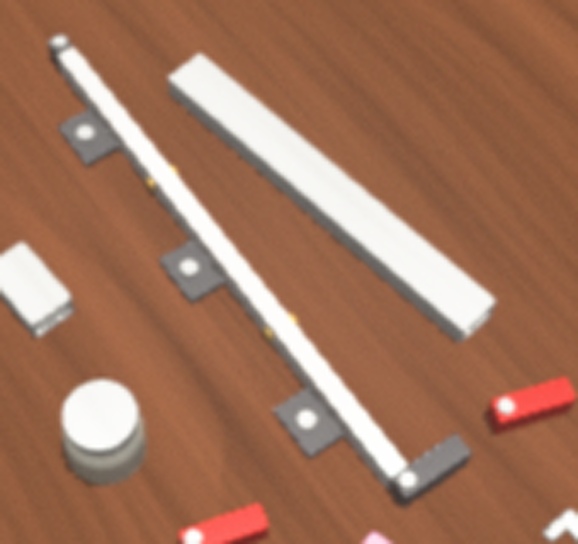

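The crops confirm that the tube's left end is nearer the robot and that the stop is the dark grey block at the fence's left end. Next I work out the key positions.

```bash
python3 - <<'E'
from h import *
I={n:cv2.cvtColor(cv2.imread(f"pics/{n}0.png"),cv2.COLOR_BGR2RGB) for n in("top","scene")}
t=I["top"].astype(int);y=(t[...,0]>150)&(t[...,1]>110)&(t[...,2]<90);y[:195]=0;y[225:]=0;y[:,:270]=0;y[:,400:]=0
p=np.argwhere(y)[:,::-1];
for s in(p[:,0]<336,p[:,0]>336):
    q=p[s]; q=q[q[:,1]>206]; print("pin",len(q),q.mean(0),ray("top",q.mean(0),.0125))
print("stop face",ray("top",[[257.5,212]],.028),"cap",ray("top",[[250.8,215],[257.5,220]],.028),"fence ends",ray("top",[[256.8,204],[415.8,205]],.028))
# per column edges of fence
g=t.min(2)
for u in range(262,415,19): 
    c=g[195:215,u]; print(u,c.tolist())
o=get_obs();M=R.from_rotvec(o["orientation"]).as_matrix();print(M.round(4))
E
```

```text
pin 4 [307.5 208.5] [[0.57311174 0.07399917]]
pin 7 [364.14285714 208.57142857] [[ 0.57307355 -0.1061473 ]]
stop face [[0.55940692 0.23019088]] cap [[0.54987728 0.25094037]
 [0.53409664 0.22953728]] fence ends [[ 0.5848623   0.2330507 ]
 [ 0.58222165 -0.26785352]]
262 [49, 49, 49, 51, 49, 51, 255, 255, 255, 255, 255, 154, 74, 49, 45, 50, 45, 49, 47, 50]
281 [252, 248, 175, 152, 150, 153, 252, 255, 255, 255, 255, 201, 105, 50, 48, 49, 51, 49, 49, 49]
300 [48, 49, 49, 50, 45, 49, 203, 255, 255, 255, 255, 235, 115, 52, 51, 50, 51, 52, 50, 51]
319 [48, 50, 49, 50, 46, 47, 204, 255, 255, 255, 255, 238, 128, 56, 47, 49, 51, 52, 52, 50]
338 [253, 253, 213, 157, 155, 155, 207, 255, 255, 255, 255, 252, 138, 59, 49, 50, 51, 50, 46, 51]
357 [46, 46, 41, 44, 46, 46, 46, 255, 255, 255, 255, 255, 154, 65, 50, 51, 48, 51, 49, 48]
376 [48, 51, 46, 48, 44, 48, 48, 255, 255, 255, 255, 255, 155, 74, 48, 50, 47, 51, 46, 49]
395 [145, 146, 146, 146, 146, 146, 151, 251, 255, 255, 255, 255, 196, 86, 50, 49, 45, 46, 49, 45]
414 [48, 51, 51, 53, 50, 51, 50, 245, 255, 255, 255, 255, 205, 81, 49, 47, 45, 48, 49, 49]
[[-9.235e-01  3.836e-01 -5.000e-04]
 [ 3.836e-01  9.235e-01 -1.600e-03]
 [-2.000e-04 -1.700e-03 -1.000e+00]]
```

Emit:
{"name": "jog_arm", "arguments": {"plan": [[[2,-4.5,0],0.14],[[2,-4.5,0],0.14],[[2,-4.5,0],0.1],[[2,-4.5,0],0],[[2,-4.5,0],0],[[2,-4.5,0],0],[[1.5,-4.5,0],0],[[0.5,-4.5,0],0],[[0,-4.5,0],0],[[0,-4.5,0],0],[[0,-4,0],0],[[0,0,0],0]], "hand": 0, "grip_force": 40}}

```text
clock: 1.3
tcp_pos: [0.3985, 0.1279, 0.3036]
orientation: [-0.034, -3.14, 0.002]
contact_force: [0.5, 0.3, 0.4]
grip_width: -0.0001
```

Emit:
{"name": "jog_arm", "arguments": {"plan": [[[1.4,-4,0],0],[[0.2,-1.4,0],0],[[0,0,-4.5],0],[[0,0,-4.5],0],[[0,0,-4.5],0],[[0,0,-4.5],0],[[0,0,-3],0],[[0,0,-1.1],0],[[0,0,0],0],[[0,0,0],0],[[0,0,0],0]]}}

```text
clock: 2.4
tcp_pos: [0.416, 0.0798, 0.0843]
orientation: [0.022, 3.139, 0.002]
contact_force: [1.1, 0.4, 0.8]
grip_width: 0.0003
```

Emit:
{"name": "jog_arm", "arguments": {"plan": [[[0.5,0,0],0],[[0.5,0,0],0],[[0.5,0,0],0],[[0.5,0,0],0],[[0.5,0,0],0],[[0.5,0,0],0],[[0.5,0,0],0],[[0.5,0,0],0],[[0.5,0,0],0],[[0.3,0,0],0],[[0,0,0],0]]}}

```text
clock: 3.5
tcp_pos: [0.4634, 0.0794, 0.0828]
orientation: [0.022, 3.141, 0.0]
contact_force: [-1.1, 1.1, -1.2]
grip_width: -0.0001
```

```bash
cat >> h.py <<'E'
def look(name=None):
    # tube edges: fit lines to white-pixel columns of the top view (z .025), restricted in front of fence
    g=grab_frame("top").astype(int); 
    if name: cv2.imwrite(f"pics/{name}.png",cv2.cvtColor(cv2.resize(g[180:270,230:430].astype(np.uint8),None,fx=4,fy=4,interpolation=cv2.INTER_CUBIC),cv2.COLOR_RGB2BGR))
    return g
E
python3 - <<'E'
from h import *
o=get_obs();print(o["tcp_pos"],o["contact_force"])
for n in("top","scene"):
    g=grab_frame(n);m=((g.min(2)>190)*255).astype(np.uint8)
    for c in cv2.findContours(m,cv2.RETR_EXTERNAL,cv2.CHAIN_APPROX_NONE)[0]:
        if cv2.contourArea(c)<300: continue
        q=ray(n,c[:,0],.025)
        if abs(q[:,1].mean())<.15 and .42<q[:,0].mean()<.62: r=cv2.minAreaRect((q*1000).astype(np.float32));print(n,r,cv2.contourArea(c))
    cv2.imwrite(f"pics/{n}1.png",cv2.cvtColor(g,cv2.COLOR_RGB2BGR))
E
```

```text
[0.46335715 0.07936961 0.08279645] [-1.08968677  1.07921429 -1.16753469]
top ((493.8882141113281, -82.00296783447266), (37.629493713378906, 231.7305450439453), 0.04481823742389679) 803.5
top ((586.4056396484375, -16.48931884765625), (537.012451171875, 18.069047927856445), 89.57030487060547) 760.5
scene ((494.767578125, -96.81946563720703), (38.595088958740234, 199.70806884765625), 0.31025877594947815) 626.0
scene ((585.223876953125, -10.731353759765625), (515.8479614257812, 17.93283462524414), 89.57791137695312) 820.5
```

View pics/scene1.png

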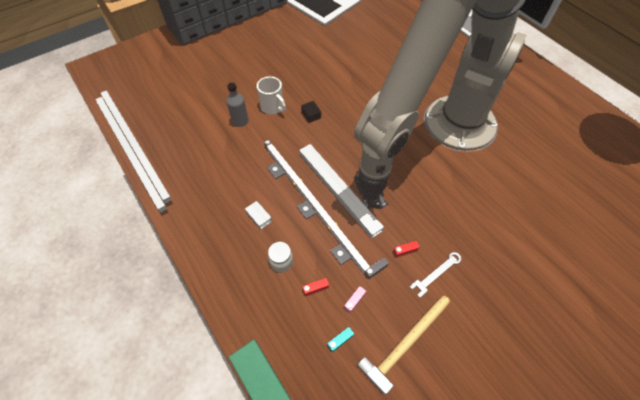

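The tube is now within about 0.5° of parallel, with its front face near x=0.5145. Next I push at mid-length until just short of the pins.

Emit:
{"name": "jog_arm", "arguments": {"plan": [[[-1,0,0],0],[[0,-3.2,0],0],[[0,-3.2,0],0],[[0,-3.3,0],0],[[0.5,0,0],0],[[0.5,0,0],0],[[0.6,0,0],0],[[0.6,0,0],0],[[0.6,0,0],0],[[0.6,0,0],0],[[0.6,0,0],0],[[0.6,0,0],0]]}}

```text
clock: 4.8
tcp_pos: [0.4964, -0.016, 0.0823]
orientation: [-0.017, -3.135, -0.001]
contact_force: [-7.2, -0.2, 6.1]
grip_width: 0.0001
```

Emit:
{"name": "jog_arm", "arguments": {"plan": [[[0.5,0,0],0],[[0.4,0,0],0],[[0.3,0,0],0],[[0.2,0,0],0],[[0,0,0],0]]}}

```text
clock: 5.3
tcp_pos: [0.5133, -0.0171, 0.0828]
orientation: [0.02, 3.141, 0.0]
contact_force: [-1.3, 0.2, -0.8]
grip_width: 0.0002
```

```bash
cat >> h.py <<'E'
def bars(save=None):
    o=get_obs();print(o["clock"],o["tcp_pos"].round(4),o["contact_force"].round(1))
    for n in("top","scene"):
        g=grab_frame(n);m=((g.min(2)>190)*255).astype(np.uint8)
        if save: cv2.imwrite(f"pics/{n}{save}.png",cv2.cvtColor(g,cv2.COLOR_RGB2BGR))
        for c in cv2.findContours(m,cv2.RETR_EXTERNAL,cv2.CHAIN_APPROX_NONE)[0]:
            if cv2.contourArea(c)<200: continue
            q=ray(n,c[:,0],.025)
            if abs(q[:,1].mean())<.22 and .42<q[:,0].mean()<.62:
                r=cv2.minAreaRect((q*1000).astype(np.float32));print(n,np.round(r[0],1),np.round(r[1],1),round(r[2],2),"y",q[:,1].min().round(4),q[:,1].max().round(4))
E
python3 -c "
from h import *
bars('2')"
```

```text
5.3 [ 0.5133 -0.0171  0.0828] [-1.3  0.2 -0.8]
top [ 542.8 -143.7] [ 41.2 104.4] 0.06 y -0.1959 -0.0915
top [544.1 101.7] [ 38.  122.8] 0.06 y 0.0402 0.1631
top [ 584.2 -179.2] [ 16.  174.1] 0.06 y -0.2662 -0.0921
top [587.1 144.6] [ 16.  214.7] 0.06 y 0.0373 0.252
scene [544.   86.9] [165.7  41.1] 89.74 y 0.004 0.1697
scene [ 542.9 -144.5] [102.7  38.8] 89.62 y -0.1959 -0.0931
scene [585.2 -10.7] [515.8  17.9] 89.58 y -0.2687 0.2472
```

Emit:
{"name": "jog_arm", "arguments": {"plan": [[[-0.8,0,0],0],[[0,3,0],0],[[0,3,0],0],[[0,3.1,0],0],[[0.4,0,0],0],[[0.3,0,0],0],[[0.2,0,0],0],[[0.1,0,0],0],[[0.1,0,0],0],[[0,0,0],0]]}}

```text
clock: 6.4
tcp_pos: [0.5145, 0.0722, 0.0826]
orientation: [-0.024, -3.138, 0.001]
contact_force: [-4.5, 0.7, 3.3]
grip_width: -0.0002
```

Emit:
{"name": "jog_arm", "arguments": {"plan": [[[0.1,0,0],0],[[0.1,0,0],0]]}}

```text
clock: 6.6
tcp_pos: [0.5162, 0.0722, 0.0826]
orientation: [-0.024, -3.138, 0.001]
contact_force: [-4.8, 0.9, 3.1]
grip_width: -0.0001
```

Emit:
{"name": "jog_arm", "arguments": {"plan": [[[0.1,0,0],0],[[0.1,0,0],0]]}}

```text
clock: 6.8
tcp_pos: [0.5198, 0.0724, 0.0827]
orientation: [-0.024, -3.141, 0.001]
contact_force: [-2.1, 0.0, -1.2]
grip_width: -0.0001
```

Emit:
{"name": "jog_arm", "arguments": {"plan": [[[0.1,0,0],0],[[0.1,0,0],0]]}}

```text
clock: 7.0
tcp_pos: [0.5212, 0.0726, 0.0827]
orientation: [-0.023, -3.139, 0.001]
contact_force: [-5.9, -1.2, 3.7]
grip_width: 0.0003
```

Emit:
{"name": "jog_arm", "arguments": {"plan": [[[0.1,0,0],0],[[0.1,0,0],0]]}}

```text
clock: 7.2
tcp_pos: [0.5216, 0.0726, 0.0826]
orientation: [-0.023, -3.136, 0.001]
contact_force: [-11.9, -0.3, 8.7]
grip_width: 0.0
```

Emit:
{"name": "jog_arm", "arguments": {"plan": [[[0.1,0,0],0],[[0.05,0,0],0],[[0,0,0],0]]}}

```text
clock: 7.5
tcp_pos: [0.5218, 0.0726, 0.0824]
orientation: [-0.022, -3.133, 0.002]
contact_force: [-12.6, -0.9, 11.2]
grip_width: 0.0
```

```bash
python3 -c "
from h import *
bars('3')"
```

```text
7.5 [0.5218 0.0726 0.0824] [-12.6  -0.9  11.2]
top [544.8 -97.9] [195.7  41.3] 87.83 y -0.1959 -0.0006
top [ 585.5 -120.7] [290.8  17.3] 89.26 y -0.2662 0.0247
scene [564.7 169.5] [155.8  61.5] 89.46 y 0.0914 0.2472
scene [544.9 -99.1] [193.1  39.5] 87.71 y -0.1962 -0.0032
scene [ 584.2 -134.1] [269.2  17.7] 89.58 y -0.2687 0.0005
```

Emit:
{"name": "jog_arm", "arguments": {"plan": [[[0,0,0.1],0],[[0,0,0.1],0],[[0.05,0,0],0],[[0,0,0],0]]}}

```text
clock: 8.0
tcp_pos: [0.5248, 0.0731, 0.0843]
orientation: [-0.022, -3.139, 0.001]
contact_force: [-5.6, -0.6, -2.0]
grip_width: -0.0
```

Emit:
{"name": "jog_arm", "arguments": {"plan": [[[0.1,0,0],0],[[0,0,0],0]]}}

```text
clock: 8.2
tcp_pos: [0.5251, 0.073, 0.084]
orientation: [-0.022, -3.137, 0.001]
contact_force: [-7.1, -0.8, -2.0]
grip_width: -0.0005
```

The left pin is partly in, and unloading the vertical force helped. Now the right pin.

Emit:
{"name": "jog_arm", "arguments": {"plan": [[[-1.2,0,0],0],[[-1.1,-3,0],0],[[0,-4,0],0],[[0,-4,0],0],[[0,-4,0],0],[[0,-2.9,0],0],[[0.5,0,0],0],[[0.3,0,0],0],[[0.2,0,0],0],[[0.1,0,0.05],0],[[0.1,0,0],0],[[0.1,0,0],0]]}}

```text
clock: 9.4
tcp_pos: [0.5159, -0.1045, 0.0851]
orientation: [-0.019, -3.139, -0.001]
contact_force: [-5.1, 2.6, 2.6]
grip_width: -0.0004
```

Emit:
{"name": "jog_arm", "arguments": {"plan": [[[0.1,0,0],0],[[0.1,0,0],0],[[0.1,0,0],0]]}}

```text
clock: 9.7
tcp_pos: [0.5202, -0.1057, 0.0853]
orientation: [0.022, 3.141, -0.0]
contact_force: [-1.5, 1.5, -1.2]
grip_width: -0.0001
```

Emit:
{"name": "jog_arm", "arguments": {"plan": [[[0.1,0,0],0],[[0.1,0,0],0],[[0.1,0,0.05],0]]}}

```text
clock: 10.0
tcp_pos: [0.5213, -0.1059, 0.0854]
orientation: [-0.022, -3.138, -0.0]
contact_force: [-5.8, -0.9, -1.9]
grip_width: -0.0003
```

Emit:
{"name": "jog_arm", "arguments": {"plan": [[[0.1,0,0],0],[[0.1,0,0],0],[[0,0,0],0]]}}

```text
clock: 10.3
tcp_pos: [0.5232, -0.1063, 0.0853]
orientation: [-0.023, -3.137, 0.0]
contact_force: [-7.2, -0.7, 1.3]
grip_width: -0.0002
```

Emit:
{"name": "jog_arm", "arguments": {"plan": [[[0.1,0,0.05],0],[[0.05,0,0],0],[[0,0,0],0]]}}

```text
clock: 10.6
tcp_pos: [0.5252, -0.1066, 0.0858]
orientation: [-0.023, -3.139, 0.001]
contact_force: [-4.2, -1.9, -1.8]
grip_width: -0.0
```

Emit:
{"name": "jog_arm", "arguments": {"plan": [[[-1,0,0],0],[[0,4,0],0],[[0,4,0],0],[[0,4,0],0],[[0,3,0],0],[[0,3,-0.1],0],[[0.3,0,0],0],[[0.3,0,0],0],[[0.2,0,0],0],[[0.1,0,0.05],0],[[0.1,0,0],0]]}}

```text
clock: 11.7
tcp_pos: [0.5251, 0.0733, 0.0856]
orientation: [-0.024, -3.138, 0.001]
contact_force: [-6.8, 0.2, 5.3]
grip_width: -0.0001
```

Emit:
{"name": "jog_arm", "arguments": {"plan": [[[0.1,0,0],0],[[0.1,0,0],0],[[0,0,0.05],0]]}}

```text
clock: 12.0
tcp_pos: [0.5259, 0.0734, 0.0857]
orientation: [-0.023, -3.136, 0.001]
contact_force: [-4.5, 0.6, -1.5]
grip_width: -0.0
```

Emit:
{"name": "jog_arm", "arguments": {"plan": [[[0.1,0,0],0],[[0,0,0],0]]}}

```text
clock: 12.2
tcp_pos: [0.5275, 0.0738, 0.0857]
orientation: [-0.023, -3.137, 0.001]
contact_force: [-5.0, 2.2, -1.5]
grip_width: -0.0001
```

Emit:
{"name": "jog_arm", "arguments": {"plan": [[[0.1,0,0],0],[[0,0,0],0]]}}

```text
clock: 12.4
tcp_pos: [0.5282, 0.0739, 0.0856]
orientation: [-0.023, -3.136, 0.001]
contact_force: [-6.7, 2.5, 0.1]
grip_width: -0.0005
```

Emit:
{"name": "jog_arm", "arguments": {"plan": [[[0.1,0,0],0],[[0,0,0],0]]}}

```text
clock: 12.6
tcp_pos: [0.5283, 0.0739, 0.0855]
orientation: [-0.022, -3.134, 0.001]
contact_force: [-9.1, 2.4, 4.0]
grip_width: 0.0
```

Emit:
{"name": "jog_arm", "arguments": {"plan": [[[0.1,0,0],0],[[0,0,0],0]]}}

```text
clock: 12.8
tcp_pos: [0.5285, 0.0738, 0.0855]
orientation: [-0.022, -3.132, 0.001]
contact_force: [-11.4, 1.7, 6.7]
grip_width: -0.0002
```

Emit:
{"name": "jog_arm", "arguments": {"plan": [[[0,0,0.1],0],[[0,0,0.05],0],[[0.1,0,0],0],[[0,0,0],0]]}}

```text
clock: 13.2
tcp_pos: [0.5287, 0.0738, 0.0861]
orientation: [-0.022, -3.131, 0.001]
contact_force: [-10.4, 2.9, -1.5]
grip_width: 0.0001
```

Emit:
{"name": "jog_arm", "arguments": {"plan": [[[0.1,0,0],0],[[0,0,0],0]]}}

```text
clock: 13.4
tcp_pos: [0.5288, 0.0738, 0.0858]
orientation: [-0.022, -3.129, 0.002]
contact_force: [-12.7, 2.8, -0.1]
grip_width: -0.0004
```

Emit:
{"name": "jog_arm", "arguments": {"plan": [[[-1.5,0,0],0],[[0,-4,0],0],[[0,-4,0],0],[[0,-4,0],0],[[0,-3,0],0],[[0,-3,-0.1],0],[[0.2,0,0],0],[[0.3,0,0],0],[[0.2,0,0],0],[[0.2,0,0.05],0],[[0.1,0,0],0]]}}

```text
clock: 14.5
tcp_pos: [0.5261, -0.1058, 0.0866]
orientation: [-0.021, -3.134, 0.001]
contact_force: [-11.6, -4.4, 7.8]
grip_width: -0.0001
```

Emit:
{"name": "jog_arm", "arguments": {"plan": [[[0.1,0,0.05],0],[[0.1,0,0],0],[[0,0,0],0]]}}

```text
clock: 14.8
tcp_pos: [0.5276, -0.1057, 0.0867]
orientation: [-0.021, -3.133, 0.001]
contact_force: [-8.6, -4.2, 2.4]
grip_width: 0.0001
```

Emit:
{"name": "jog_arm", "arguments": {"plan": [[[0.1,0,0],0],[[0.1,0,0],0],[[0,0,0],0]]}}

```text
clock: 15.1
tcp_pos: [0.5279, -0.1058, 0.0866]
orientation: [-0.022, -3.129, -0.0]
contact_force: [-14.8, -4.3, 8.4]
grip_width: 0.0
```

Emit:
{"name": "jog_arm", "arguments": {"plan": [[[0,0,0.1],0],[[0,0,0.05],0],[[0,0,0],0]]}}

```text
clock: 15.4
tcp_pos: [0.528, -0.1057, 0.0874]
orientation: [-0.021, -3.129, 0.0]
contact_force: [-11.3, -4.6, -2.1]
grip_width: -0.0003
```

Emit:
{"name": "jog_arm", "arguments": {"plan": [[[0.1,0,0],0],[[0,0,0],0]]}}

```text
clock: 15.6
tcp_pos: [0.5281, -0.1057, 0.0871]
orientation: [-0.021, -3.127, 0.0]
contact_force: [-12.9, -4.0, -1.2]
grip_width: -0.0001
```

```bash
python3 -c "
from h import *
bars('4')"
```

```text
15.6 [ 0.5281 -0.1057  0.0871] [-12.9  -4.   -1.2]
top [566.5  87.7] [ 57.4 328.4] 0.06 y -0.0765 0.252
scene [566.1  77.7] [339.2  57.4] 89.54 y -0.092 0.2472
```

Emit:
{"name": "jog_arm", "arguments": {"plan": [[[-1.8,0,0],0],[[0,4,0],0],[[0,4,0],0],[[0,0.9,-0.1],0],[[0.3,0,0],0],[[0.3,0,0],0],[[0.3,0,0],0],[[0.3,0,0.05],0],[[0.2,0,0.1],0],[[0.2,0,0.1],0],[[0.1,0,0.05],0],[[0,0,0],0]]}}

```text
clock: 16.9
tcp_pos: [0.5286, -0.0181, 0.0895]
orientation: [-0.025, -3.13, 0.001]
contact_force: [-9.4, -1.5, -2.2]
grip_width: 0.0002
```

Emit:
{"name": "jog_arm", "arguments": {"plan": [[[0.1,0,0.05],0],[[0.1,0,0.05],0],[[0,0,0],0]]}}

```text
clock: 17.2
tcp_pos: [0.529, -0.0181, 0.0899]
orientation: [-0.024, -3.127, 0.001]
contact_force: [-12.9, -0.7, -3.9]
grip_width: -0.0001
```

Emit:
{"name": "jog_arm", "arguments": {"plan": [[[0.1,0,-0.05],0],[[0.1,0,0],0],[[0,0,0],0]]}}

```text
clock: 17.5
tcp_pos: [0.5293, -0.0181, 0.089]
orientation: [-0.025, -3.123, 0.001]
contact_force: [-15.8, -0.3, 0.7]
grip_width: 0.0001
```

Emit:
{"name": "jog_arm", "arguments": {"plan": [[[0.1,0,0],0],[[0,0,0],0],[[0,0,0],0]]}}

```text
clock: 17.8
tcp_pos: [0.5294, -0.0181, 0.0889]
orientation: [-0.025, -3.121, 0.001]
contact_force: [-18.5, -1.0, 2.6]
grip_width: -0.0001
```

Emit:
{"name": "jog_arm", "arguments": {"plan": [[[0.1,0,0.03],0],[[0,0,0],0],[[0,0,0],0],[[0,0,0],0]]}}

```text
clock: 18.2
tcp_pos: [0.5296, -0.0181, 0.0889]
orientation: [-0.025, -3.119, 0.001]
contact_force: [-19.6, 0.2, 2.3]
grip_width: -0.0003
```

Emit:
{"name": "jog_arm", "arguments": {"plan": [[[0,0,0],0],[[0,0,0],0],[[0,0,0],0],[[0,0,0],0],[[0,0,0],0],[[0,0,0],0]]}}

```text
clock: 18.8
tcp_pos: [0.5296, -0.0182, 0.0889]
orientation: [-0.024, -3.119, 0.001]
contact_force: [-20.3, 1.2, 1.6]
grip_width: -0.0001
```

Emit:
{"name": "jog_arm", "arguments": {"plan": [[[-0.5,0,0],0],[[-0.5,0,0],0],[[-1,0,0],0],[[-2,-2,0],0],[[0,-4,0],0],[[0,-4,0],0],[[0,-4,0],0],[[0,-4,0],0],[[0,-4,0],0],[[0,-1,0],0],[[0,0,0],0]]}}

```text
clock: 19.9
tcp_pos: [0.4995, -0.2494, 0.0928]
orientation: [0.029, 3.14, -0.003]
contact_force: [0.6, 0.1, -0.4]
grip_width: 0.0001
```

```bash
python3 - <<'E'
from h import *
bars('5')
a=cv2.imread("pics/top5.png")[185:250,240:430];b=cv2.imread("pics/scene5.png")[130:280,260:400]
cv2.imwrite("pics/c5.png",np.vstack([cv2.resize(a,(760,260),interpolation=cv2.INTER_CUBIC),np.pad(cv2.resize(b,(308,330),interpolation=cv2.INTER_CUBIC),((0,0),(0,452),(0,0)))]))
E
```

```text
19.9 [ 0.4995 -0.2494  0.0928] [ 0.6  0.1 -0.4]
top [566.6  -7.1] [ 57.4 518.2] 0.06 y -0.2662 0.252
scene [565.4  -8.9] [512.4  57.4] 89.54 y -0.2652 0.2472
```

View pics/c5.png

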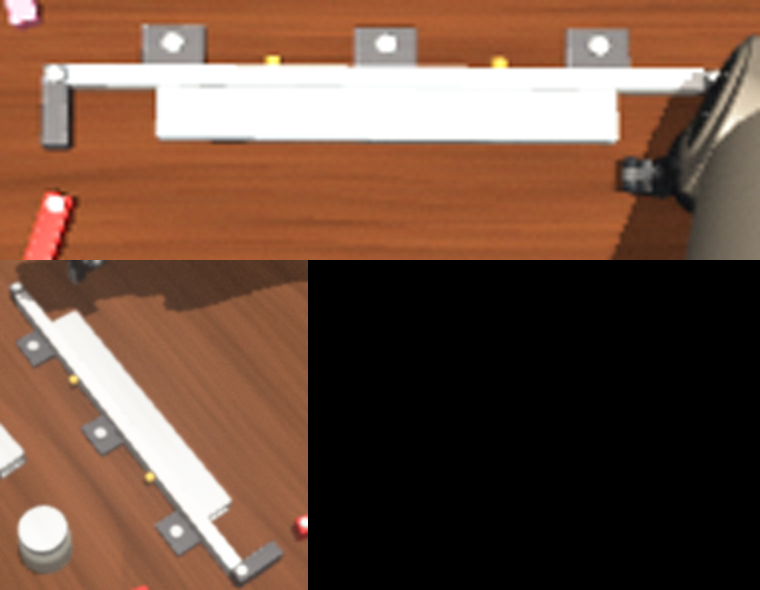

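Both pins show behind the fence at crop (272,62) and (499,62), the tube is flush, and there is a clear gap to the stop on the left. Now I push on the tube's right end.

Emit:
{"name": "jog_arm", "arguments": {"plan": [[[3,0,0],0],[[2.8,0,0],0],[[0,0,-0.6],0],[[0,0.5,0],0],[[0,0.5,0],0],[[0,0.5,0],0],[[0,0.5,0],0],[[0,0.5,0],0],[[0,0.5,0],0],[[0,0.5,0],0],[[0,0.5,0],0],[[0,0.5,0],0]]}}

```text
clock: 21.2
tcp_pos: [0.5574, -0.2024, 0.0863]
orientation: [0.023, 3.141, -0.002]
contact_force: [0.5, -4.5, 0.8]
grip_width: 0.0005
```

Emit:
{"name": "jog_arm", "arguments": {"plan": [[[0,0.5,0],0],[[0,0.5,0],0],[[0,0.5,0],0],[[0,0.5,0],0]]}}

```text
clock: 21.6
tcp_pos: [0.5575, -0.1814, 0.0863]
orientation: [0.022, 3.141, -0.0]
contact_force: [-0.1, -3.5, 0.4]
grip_width: -0.0003
```

Emit:
{"name": "jog_arm", "arguments": {"plan": [[[0,0.5,0],0],[[0,0.5,0],0],[[0,0.5,0],0],[[0,0.5,0],0],[[0,0.4,0],0],[[0,0.2,0],0],[[0,0.2,0],0]]}}

```text
clock: 22.3
tcp_pos: [0.5575, -0.1536, 0.0862]
orientation: [0.022, 3.141, -0.0]
contact_force: [-0.0, -2.8, -0.6]
grip_width: 0.0005
```

Emit:
{"name": "jog_arm", "arguments": {"plan": [[[0,0.2,0],0],[[0,0.2,0],0]]}}

```text
clock: 22.5
tcp_pos: [0.5575, -0.1497, 0.0862]
orientation: [0.022, 3.141, -0.0]
contact_force: [0.4, -4.5, 0.3]
grip_width: 0.0
```

Emit:
{"name": "jog_arm", "arguments": {"plan": [[[0,0.2,0],0],[[0,0.2,0],0]]}}

```text
clock: 22.7
tcp_pos: [0.5575, -0.1456, 0.0862]
orientation: [-0.022, -3.142, 0.0]
contact_force: [-0.2, -3.4, 0.2]
grip_width: 0.0002
```

Emit:
{"name": "jog_arm", "arguments": {"plan": [[[0,0.2,0],0],[[0,0.1,0],0]]}}

```text
clock: 22.9
tcp_pos: [0.5575, -0.1424, 0.0862]
orientation: [-0.021, -3.141, -0.0]
contact_force: [0.0, -4.9, 0.3]
grip_width: -0.0002
```

Emit:
{"name": "jog_arm", "arguments": {"plan": [[[0,0.1,0],0],[[0,0.1,0],0]]}}

```text
clock: 23.1
tcp_pos: [0.5575, -0.1406, 0.0862]
orientation: [0.022, 3.141, -0.0]
contact_force: [-0.7, -3.0, 1.1]
grip_width: -0.0001
```

Emit:
{"name": "jog_arm", "arguments": {"plan": [[[0,0.1,0],0],[[0,0.1,0],0]]}}

```text
clock: 23.3
tcp_pos: [0.5575, -0.1391, 0.0862]
orientation: [0.022, 3.141, -0.001]
contact_force: [-0.5, -6.8, 0.2]
grip_width: -0.0003
```

Emit:
{"name": "jog_arm", "arguments": {"plan": [[[0,0.1,0],0],[[0,0,0],0]]}}

```text
clock: 23.5
tcp_pos: [0.5574, -0.139, 0.0863]
orientation: [0.023, 3.141, -0.002]
contact_force: [0.3, -6.2, -0.4]
grip_width: -0.0
```

Emit:
{"name": "jog_arm", "arguments": {"plan": [[[0,0.1,0],0],[[0,0.1,0],0],[[0,0,0],0]]}}

```text
clock: 23.8
tcp_pos: [0.5574, -0.1387, 0.0863]
orientation: [0.025, 3.141, -0.005]
contact_force: [0.6, -10.8, -1.5]
grip_width: 0.0002
```

Emit:
{"name": "jog_arm", "arguments": {"plan": [[[0,0.1,0],0],[[0,0.1,0],0],[[0,0,0],0]]}}

```text
clock: 24.1
tcp_pos: [0.5573, -0.1383, 0.0864]
orientation: [0.028, 3.14, -0.008]
contact_force: [-0.2, -14.9, -1.3]
grip_width: 0.0002
```

Emit:
{"name": "jog_arm", "arguments": {"plan": [[[0,0.1,0],0],[[0,0.1,0],0],[[0,0,0],0],[[0,0,0],0]]}}

```text
clock: 24.5
tcp_pos: [0.5572, -0.138, 0.0865]
orientation: [0.03, 3.14, -0.011]
contact_force: [0.2, -18.6, -2.3]
grip_width: 0.0
```

Emit:
{"name": "jog_arm", "arguments": {"plan": [[[0,-0.3,0],0],[[0,-0.4,0],0],[[0,-1,0],0],[[0,-2,0],0],[[0,-3,0],0],[[-3,0,0],0],[[-4,0,0],0],[[0,0,0],0]]}}

```text
clock: 25.3
tcp_pos: [0.4811, -0.1983, 0.0852]
orientation: [-0.025, -3.134, -0.004]
contact_force: [1.2, -0.9, -0.2]
grip_width: 0.0
```

```bash
python3 - <<'E'
from h import *
bars('6')
a=cv2.imread("pics/top6.png")[185:250,240:430];b=cv2.imread("pics/scene6.png")[130:280,260:400]
cv2.imwrite("pics/c6.png",np.vstack([cv2.resize(a,(760,260),interpolation=cv2.INTER_CUBIC),np.pad(cv2.resize(b,(308,330),interpolation=cv2.INTER_CUBIC),((0,0),(0,452),(0,0)))]))
E
```

```text
25.3 [ 0.4811 -0.1983  0.0852] [ 1.2 -0.9 -0.2]
top [565.9  12.1] [480.2  59.7] 89.43 y -0.2283 0.252
scene [565.2 -10.6] [515.8  57.6] 89.52 y -0.2687 0.2472
```

View pics/c6.png

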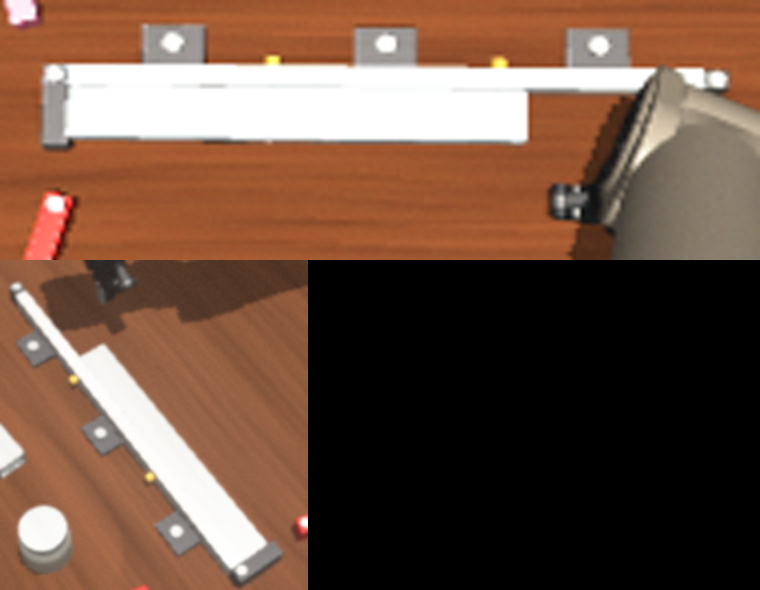

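It looks butted and flush. I'll make one light seating push at the tube's middle to confirm flushness by feel.

Emit:
{"name": "jog_arm", "arguments": {"plan": [[[0,4.5,0],0],[[1,4.5,0],0],[[1,4.5,0],0],[[1,4.5,0],0],[[0,4.5,0],0],[[0,2.3,0],0],[[0.5,0,0],0],[[0.3,0,0],0],[[0.2,0,0.05],0],[[0.2,0,0.05],0],[[0.2,0,0.05],0],[[0.2,0,0.05],0]]}}

```text
clock: 26.6
tcp_pos: [0.5291, 0.0483, 0.0868]
orientation: [-0.024, -3.131, 0.001]
contact_force: [-12.7, 2.6, 1.3]
grip_width: -0.0
```

Emit:
{"name": "jog_arm", "arguments": {"plan": [[[0.1,0,0.05],0],[[0.1,0,0],0],[[0,0,0],0]]}}

```text
clock: 26.9
tcp_pos: [0.5294, 0.0483, 0.0867]
orientation: [-0.023, -3.127, 0.002]
contact_force: [-13.4, 2.0, 2.0]
grip_width: -0.0002
```

Emit:
{"name": "jog_arm", "arguments": {"plan": [[[0.2,0,0.05],0],[[0.1,0,0.05],0],[[0,0,0],0]]}}

```text
clock: 27.2
tcp_pos: [0.5298, 0.0483, 0.0868]
orientation: [-0.023, -3.122, 0.002]
contact_force: [-18.8, 3.5, 1.7]
grip_width: 0.0
```

Flush is confirmed. The push had a small sideways component, so I'll re-check the butt at the stop.

Emit:
{"name": "jog_arm", "arguments": {"plan": [[[-0.5,0,0],0],[[-0.7,0,0],0],[[-2,0,0],0],[[-1.5,-4,0],0],[[0,-4.5,0],0],[[0,-4.5,0],0],[[0,-4.5,0],0],[[0,-4.5,0],0],[[0,-2,0],0],[[3,0,0],0],[[3.6,0,0],0],[[0,0,-0.2],0]]}}

```text
clock: 28.4
tcp_pos: [0.5634, -0.1917, 0.0893]
orientation: [0.021, 3.133, -0.003]
contact_force: [0.5, 0.6, 0.3]
grip_width: -0.0002
```

Emit:
{"name": "jog_arm", "arguments": {"plan": [[[0,0,0],0],[[0,0,0],0]]}}

```text
clock: 28.6
tcp_pos: [0.5565, -0.1914, 0.0877]
orientation: [-0.024, -3.141, 0.001]
contact_force: [-0.7, -0.5, -0.6]
grip_width: 0.0001
```

Contact is expected near y=-0.139, which is 52 mm to go.

Emit:
{"name": "jog_arm", "arguments": {"plan": [[[0,1.2,-0.1],0],[[0,1.2,0],0],[[0,1,0],0],[[0,0.6,0],0],[[0,0.4,0],0],[[0,0.3,0],0],[[0,0.2,0],0],[[0,0.2,0],0],[[0,0,0],0]]}}

```text
clock: 29.5
tcp_pos: [0.5574, -0.1399, 0.0867]
orientation: [-0.022, -3.141, 0.001]
contact_force: [-0.0, -0.3, 0.2]
grip_width: -0.0004
```

Emit:
{"name": "jog_arm", "arguments": {"plan": [[[0,0.2,0],0],[[0,0.1,0],0],[[0,0,0],0]]}}

```text
clock: 29.8
tcp_pos: [0.5573, -0.1388, 0.0868]
orientation: [0.025, 3.141, -0.004]
contact_force: [1.2, -5.5, -1.9]
grip_width: -0.0002
```

Emit:
{"name": "jog_arm", "arguments": {"plan": [[[0,0.2,0],0],[[0,0.1,0],0],[[0,0,0],0]]}}

```text
clock: 30.1
tcp_pos: [0.5572, -0.1383, 0.0869]
orientation: [0.028, 3.14, -0.008]
contact_force: [-0.2, -11.6, -2.1]
grip_width: -0.0001
```

Emit:
{"name": "jog_arm", "arguments": {"plan": [[[0,0.2,0],0],[[0,0.1,0],0],[[0,0,0],0],[[0,0,0],0],[[0,0,0],0]]}}

```text
clock: 30.6
tcp_pos: [0.5571, -0.1379, 0.0871]
orientation: [0.031, 3.14, -0.012]
contact_force: [-0.1, -17.4, -2.7]
grip_width: 0.0001
```

Emit:
{"name": "jog_arm", "arguments": {"plan": [[[0,-0.4,0],0],[[0,-0.6,0],0],[[0,-1.5,0],0],[[0,-3,0],0],[[0,-1,4],0],[[0,0,5],0],[[0,0,3],0],[[-3,0,0],0],[[-5,0,0],0],[[-3,0,0],0],[[0,0,0],0],[[0,0,0],0]]}}

```text
clock: 31.8
tcp_pos: [0.4475, -0.196, 0.2071]
orientation: [0.022, 3.14, 0.0]
contact_force: [-0.1, -0.1, -0.1]
grip_width: 0.0002
```

```bash
python3 - <<'E'
from h import *
bars('7')
a=cv2.imread("pics/top7.png")[185:250,240:430];b=cv2.imread("pics/scene7.png")[130:280,260:400]
cv2.imwrite("pics/c7.png",np.vstack([cv2.resize(a,(760,260),interpolation=cv2.INTER_CUBIC),np.pad(cv2.resize(b,(308,330),interpolation=cv2.INTER_CUBIC),((0,0),(0,452),(0,0)))]))
E
```

```text
31.8 [ 0.4475 -0.196   0.2071] [-0.1 -0.1 -0.1]
top [566.6  -7.1] [ 57.4 518.2] 0.06 y -0.2662 0.252
scene [565.4 -10.6] [515.8  57.3] 89.53 y -0.2687 0.2472
```

View pics/c7.png

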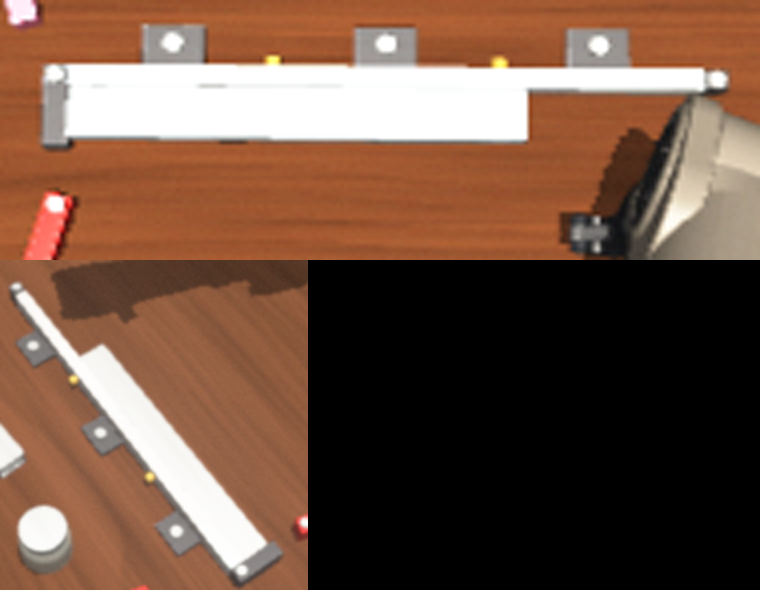

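The tube is flush along the fence and butted against the stop at crop (67,112). Both pins are still in, and the arm is clear.

```bash
python3 -c "
from bench import *
print(hand_in())"
```

```text
the job is handed in; nothing more can be done
None
```

The tube is now flush against the fence and butted against the stop, with both pins driven in. I handed the job in at about 32 s.

- **Pins and bedding:** I squared the tube with closed-finger pushes and never lifted it. I drove the left and right pins in by alternate pushes opposite each one. A mid-length push then held 20 N (19.6–20.3 N read) for over 0.6 s.
- **Sliding to the stop:** I pushed the tube's right end along the fence. It butted at tool y of about -0.139 m, and I firmed it to about 18.6 N.
- **Re-check:** A second push towards the fence read 18.8 N, with the tube's face still in the bedded position to within about 0.5 mm. That push had a slight sideways pull away from the stop, so I butted the tube again. Contact came at the same place, and I firmed it to 17.4 N.
- **Last checks:** The final views show the tube flush and butted, both pins showing behind the fence, and the arm clear with about zero force. The bystanders in those views were undisturbed; the other bystanders were outside the last crops.
- **Limits:** The highest push I read was about 20 N, though force was read only at the end of each move. The cameras resolve about 3 mm per pixel, so sub-millimetre flushness and pin depth rest on feel, not on the images.

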